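# Sort salvaged parts at a board repair bench

### The arm

A 7-joint arm with a two-finger parallel gripper is mounted at the origin on the work surface. World frame = base frame: x ahead of the robot, y to its left, z up, the work surface at z = 0. Lengths are in mm, angles in rad, forces in N, time in s.
With the tool pointing down it reaches from about 400 to 875 mm from the base axis. Payload 6.5 kg.
Tool frame: the origin (TCP) lies on the mounting face of the last link; the fingertips stand 166 mm ahead of it and the grasp point (between the pads) lies 147 mm ahead of it; z points along the fingers, y is the line along which they close (so a half turn about z gives the same grasp; the last joint's range is limited). The gripper opens to 88 mm and grips with 3 to 60 N. Pads are 18 mm wide; open, the fingers measure 123 mm over their backs; the gripper's body (75 mm by 187 mm) begins 45 mm behind the grasp point.
Start: joints at [1.242, 0.536, -0.004, 1.538, 0.003, 1.067, -0.071], TCP at [168.861, -627.675, 404.716] pointing down, gripper open.
Joint ranges: [-2.7, 2.7], [-0.37, 2.16], [-1.27, 1.26], [0.24, 2.4], [-1.31, 4.45], [0.19, 1.91], [-2.76, 2.76]. Speed limits (rad/s): [2.39, 2.39, 3.14, 3.14, 3.14, 3.14, 3.14].

### API

Orientations are given as a 3x3 rotation matrix whose columns are the frame's x, y, z axes.
In Python, from cell import manip gives the robot as it stands. The module is installed in compiled form; this text tells all that it offers.
- The arm moves only by the tool drive_tool, never from a script. Its argument "plan" is one flat list of numbers, 7 for each row, row after row: the turn, a rotation vector about the tool's x, y, z in rad, then the shift along the tool's x, y, z in mm, then the opening, from 0 (shut) to 1 (fully open). A call has exactly 8 rows; each row is the pose to reach, as a shift and turn from the pose commanded when the call began, along the tool's axes at that moment; what a row does not reach only later rows make up. A row lasts 1/10 s, in which the tool goes at most 50 mm and 8.59 degrees, less where a joint would pass 70% of its speed; a pose out of reach is approached as far as the arm can. A call with a gripper value outside its range is refused whole. The fingers move at their own pace and stop on an object; the grip force is fixed at half the most. Time passes only in rows, so rows that repeat a pose let the fingers close, or fill a call up. It gives the time, the measured TCP pose, the force, the opening and the grip force at its end, in the units of the state.
- manip.get_state(): the state, without advancing time (a new reading comes with each control period).
- manip.grab_frame(name): name is "side" or "top"; returns a dict with "frame" (480x640x3 uint8, red, green, blue), "range_z" (480x640 float32, mm along the optical axis (not along the pixel's ray), 0 where there is no reading), "fovy" (degrees; the focal length in pixels is half the picture's height over the tangent of half this angle, whatever the lens; pixels are square), "cx", "cy" (the principal point, pixels), "R" (3x3) and "t" (3): a world point X has camera coordinates R X + t. Camera axes: x right, y down, z forward; pixel columns grow to the right and rows downward; lengths in mm; the calibration is good to about 2 mm. A picture is of the moment at which its call begins.
- manip.job_done(): hands the job in; it is judged then, once.
Trained networks look in a picture, given as the dict that the camera call returned (one of the last four; its "shot" number tells which), for a name from the list of things; names that differ only in an ending like _2 or _b are one class to them, and where a whole thing is asked for, a point or a joint stands for the part that bears it (a point fixed in the world has none). Each returns a list of dicts, best first, with "confidence" (0 to 1); they miss things now and then, are a little off and sometimes report something else, mostly with a low value. They report only what shows in the picture. A call takes as long as a camera call.
- manip.outline_of(picture, name): "mask" (480x640 bool, what is visible of it) and "rect" ([left, top, width, height] in pixels, round what is visible of it).
- manip.landmark_of(picture, name): "xy" ([column, row] in pixels: a listed point, or the origin of a listed thing).
The state is a dict: "time": time; "q": joint angles; "qd": joint speeds; "joint_torque": joint torques, N m; "ee_pos": TCP position; "ee_rot": TCP orientation; "force": force on the tool from outside, world axes, zero at the start; "moment": the same for the moment, N m; "opening": finger opening in mm; "grasp_force": force on a finger pad.
Only numpy, scipy, OpenCV 4.12 (cv2) and the standard library are available. Lean on these libraries where they do the work, as an engineer would, in place of code of your own. Each camera call takes 0.05 s, during which the arm holds its last target. There are 200 camera calls.

### The job

Sort the parts taken off the scrapped board: the two capacitors (black one and blue one) go into the red tray, the two finned heatsinks (silver and black) into the green tray, and the yellow transformer into the white tray, either bay. Stand every part upright, flat on the tray floor, with never more than one part in a bay, and let go of it; leave the solder spool and the flux jar standing where they are.

Things in the scene. Friction and masses are not known exactly. Their poses are not given: they have to be found in the camera images.
- cap_black: loose electrolytic capacitor, upright cylinder 25 diameter x 45 mm high, black sleeve with a pale stripe, silver top, about 35 g. Origin: centre of the underside, z up; it starts standing on the work surface on its round foot, any side may be gripped
- cap_blue: loose electrolytic capacitor, upright cylinder 30 diameter x 36 mm high, blue sleeve with a pale stripe, silver top, about 35 g. Origin: centre of the underside, z up; it starts standing on the work surface on its round foot, any side may be gripped
- sink_silver: loose silver aluminium heatsink, upright fins, block 24 (x) x 42 (y) x 30 mm high, about 50 g; the fins run along y, grip it across x (24 mm). Origin: centre of the underside, z up; it starts standing on the work surface
- sink_black: loose black heatsink, upright fins, block 24 (x) x 36 (y) x 26 mm high, about 40 g; the fins run along y, grip it across x (24 mm). Origin: centre of the underside, z up; it starts standing on the work surface
- transformer: loose small transformer, block 30 (x) x 36 (y) x 30 mm high, yellow tape winding in the middle between two dark grey core ends (at +y and -y), about 80 g; grip it across x (30 mm). Origin: centre of the underside, z up; it starts standing on the work surface
- tray_red: fixed shallow red plastic tray, outside 92 (x) x 132 (y) x 18 mm high, walls, floor and divider 4 mm thick, divider as high as the walls. The divider at y = 0 splits it into two equal open bays, 60 along y by 84 mm along x, centred at y = +32 and y = -32 mm. Origin: centre of the underside (on the work surface); its inner floor is at z = +4 mm, z up. For the capacitors, one in each bay
- tray_green: fixed shallow green plastic tray, outside 92 (x) x 132 (y) x 18 mm high, walls, floor and divider 4 mm thick, divider as high as the walls. The divider at y = 0 splits it into two equal open bays, 60 along y by 84 mm along x, centred at y = +32 and y = -32 mm. Origin: centre of the underside (on the work surface); its inner floor is at z = +4 mm, z up. For the heatsinks, one in each bay
- tray_white: fixed shallow white plastic tray, outside 92 (x) x 132 (y) x 18 mm high, walls, floor and divider 4 mm thick, divider as high as the walls. The divider at y = 0 splits it into two equal open bays, 60 along y by 84 mm along x, centred at y = +32 and y = -32 mm. Origin: centre of the underside (on the work surface); its inner floor is at z = +4 mm, z up. For the transformer, either bay
- spool: loose small solder spool standing on its flange, 48 diameter x 40 mm high, orange flanges with grey wire between, 250 g; bystander among the parts, stays put. Origin: centre of the underside, z up
- flux_jar: loose amber jar with a white cap, 42 diameter x 42 mm high, 70 g; bystander among the parts, stays put. Origin: centre of the underside, z up

How it is judged (in metres and radians):
At the end, for the whole second after the job is handed in: Capacitors one per bay in the red tray, heatsinks one per bay in the green, transformer in a bay of the white: foot within 5 mm of the floor, centre 10-56 mm from the divider and 36 mm along it, lean under 0.12 rad, at rest. Spool and jar within 20 mm, upright (0.12 rad) (x of cap_black in the frame of tray_red between -0.036 and 0.036 m and z of cap_black in the frame of tray_red between -0.002 and 0.009 m and angle between each of cap_black, cap_blue, sink_silver, sink_black, transformer, spool, flux_jar's own z axis and vertical below 0.12 rad and linear speed of each of cap_black, cap_blue, sink_silver, sink_black, transformer below 0.02 m/s and angular speed of each of cap_black, cap_blue, sink_silver, sink_black, transformer below 0.2 rad/s and x of cap_blue in the frame of tray_red between -0.036 and 0.036 m and z of cap_blue in the frame of tray_red between -0.002 and 0.009 m and x of sink_silver in the frame of tray_green between -0.036 and 0.036 m and z of sink_silver in the frame of tray_green between -0.002 and 0.009 m and x of sink_black in the frame of tray_green between -0.036 and 0.036 m and z of sink_black in the frame of tray_green between -0.002 and 0.009 m and x of transformer in the frame of tray_white between -0.036 and 0.036 m and z of transformer in the frame of tray_white between -0.002 and 0.009 m and ((y of cap_black in the frame of tray_red between 0.01 and 0.056 m and y of cap_blue in the frame of tray_red between -0.056 and -0.01 m) or (y of cap_black in the frame of tray_red between -0.056 and -0.01 m and y of cap_blue in the frame of tray_red between 0.01 and 0.056 m)) and ((y of sink_silver in the frame of tray_green between 0.01 and 0.056 m and y of sink_black in the frame of tray_green between -0.056 and -0.01 m) or (y of sink_silver in the frame of tray_green between -0.056 and -0.01 m and y of sink_black in the frame of tray_green between 0.01 and 0.056 m)) and (y of transformer in the frame of tray_white between 0.01 and 0.056 m or y of transformer in the frame of tray_white between -0.056 and -0.01 m) and distance of each of spool, flux_jar from where it was at the start of the episode below 0.02 m); the robot touches nothing.
It fails at once if the solder spool is knocked away or over (moved more than 20 mm or tilted more than 0.3 rad) (distance of spool from where it was at the start of the episode above 0.02 m or angle between spool's own z axis and vertical above 0.3 rad).
It fails at once if the flux jar is knocked away or over (moved more than 20 mm or tilted more than 0.3 rad) (distance of flux_jar from where it was at the start of the episode above 0.02 m or angle between flux_jar's own z axis and vertical above 0.3 rad).
It also fails if it takes over 115 s, if anything falls off the work surface, if the arm or the gripper's body presses on something with over 40 N, if the wrist force passes 120 N, or if a joint passes its speed limit or range.

## Working session

There is one attempt and no reset: what is moved stays moved. The work goes in short steps, Python scripts to look and compute and a tool call to move; the robot and the scene stay as the last step left them, time stands still between calls to the robot, and variables do not carry over. Pictures are saved under pics/ and viewed, at most 14 in all, crops included, and the job is handed in when it is done.

Besides the shell and the picture viewer there is one more tool, called after "Emit:" as name(argument=value, ...) on one line, values as JSON. drive_tool: Moves the arm, as the interface text tells. Its arguments: {"type":"object","properties":{"plan":{"type":"array","items":{"type":"number"}}},"required":["plan"]}

```bash
mkdir -p pics
cat > h.py <<'E'
import numpy as np, cv2
from cell import manip
NAMES=["cap_black","cap_blue","sink_silver","sink_black","transformer","tray_red","tray_green","tray_white","spool","flux_jar"]
def save(p,n): cv2.imwrite(f"pics/{n}.png",cv2.cvtColor(p["frame"],cv2.COLOR_RGB2BGR))
def world(p,u,v,d):
    f=240/np.tan(np.radians(p["fovy"])/2)
    c=np.stack([(u-p["cx"])/f*d,(v-p["cy"])/f*d,d],-1)
    return (c-np.array(p["t"]))@np.array(p["R"])
def cloud(p,mask):
    v,u=np.nonzero(mask&(p["range_z"]>0)); return world(p,u,v,p["range_z"][v,u])
E
python3 - <<'E'
from h import *
s=manip.get_state(); print(s["time"],s["ee_pos"],np.round(s["ee_rot"],3).tolist(),s["opening"])
for c in ["top","side"]:
    p=manip.grab_frame(c); save(p,c+"0")
    print(c,p["fovy"],(-np.array(p["R"]).T@p["t"]).round(),np.round(p["R"],2).tolist())
    for n in NAMES:
        for o in manip.outline_of(p,n)[:2]:
            P=cloud(p,o["mask"])
            if len(P)<20: print(n,"few");continue
            zt=np.percentile(P[:,2],97); T=P[P[:,2]>zt-4]
            (cx,cy),(w,h),a=cv2.minAreaRect(T[:,:2].astype(np.float32))
            print(n,round(o["confidence"],2),o["rect"],"ztop",zt.round(1),"c",round(cx,1),round(cy,1),"wh",round(w,1),round(h,1),"ang",round(a,1),"n",len(T))
E
```

```text
0.0 [ 168.76939553 -627.38174255  403.86386956] [[0.966, 0.26, -0.001], [0.26, -0.966, 0.002], [-0.0, -0.002, -1.0]] 88.5178591939909
top 42.12483172230417 [ 442.   -9. 1315.] [[0.01, -1.0, -0.02], [-1.0, -0.01, -0.07], [0.07, 0.02, -1.0]]
cap_black 0.45 [221.8, 282.3, 12.5, 12.9] ztop 49.9 c 444.3 221.9 wh 21.9 21.2 ang 47.2 n 59
cap_blue 0.72 [263.9, 262.5, 16.2, 13.8] ztop 42.3 c 479.1 132.5 wh 25.0 25.7 ang 25.7 n 48
cap_blue 0.19 [417.3, 177.8, 65.8, 49.0] ztop 20.5 c 628.3 -239.2 wh 91.2 131.7 ang 0.3 n 337
sink_silver 0.57 [508.7, 269.6, 20.3, 15.8] ztop 34.9 c 471.1 -375.5 wh 24.0 40.2 ang 19.8 n 64
sink_black 0.59 [317.5, 266.1, 18.1, 12.3] ztop 30.6 c 477.4 22.5 wh 28.8 18.2 ang 71.8 n 31
sink_black 0.54 [221.9, 281.5, 12.0, 11.5] ztop 49.7 c 444.8 222.4 wh 23.4 21.2 ang 47.3 n 63
transformer 0.65 [380.8, 260.1, 21.5, 17.8] ztop 35.5 c 489.7 -116.5 wh 27.2 34.7 ang 19.0 n 79
tray_red 0.67 [191.5, 182.2, 65.0, 47.3] ztop 20.1 c 613.8 236.0 wh 92.3 132.2 ang 6.0 n 359
tray_red 0.25 [222.7, 282.4, 9.9, 10.0] ztop 50.1 c 444.3 222.6 wh 21.8 23.1 ang 39.5 n 59
tray_green 0.73 [4
[... 791 characters left out ...]
6 c 468.3 -374.0 wh 22.7 40.0 ang 20.2 n 42
sink_black 0.88 [328.4, 253.2, 22.8, 15.5] ztop 27.8 c 478.0 22.9 wh 37.2 26.6 ang 70.1 n 150
transformer 0.7 [358.4, 218.8, 14.7, 15.4] ztop 32.6 c 488.7 -113.8 wh 27.5 37.1 ang 23.1 n 109
tray_red 0.77 [167.4, 269.9, 91.6, 70.8] ztop 19.2 c 612.9 236.5 wh 94.7 133.6 ang 6.0 n 684
tray_green 0.71 [307.3, 169.4, 54.2, 40.9] ztop 19.3 c 626.3 -238.2 wh 93.4 138.6 ang 0.6 n 297
tray_white 0.65 [230.2, 209.3, 72.6, 50.2] ztop 19.4 c 658.9 5.1 wh 134.4 94.4 ang 89.2 n 417
spool 0.77 [397.5, 193.3, 23.2, 23.3] ztop 42.4 c 439.3 -249.7 wh 45.5 47.0 ang 20.0 n 179
flux_jar 0.78 [244.8, 367.5, 32.3, 39.5] ztop 44.3 c 442.8 346.8 wh 36.8 36.7 ang 44.0 n 496
```

View pics/top0.png

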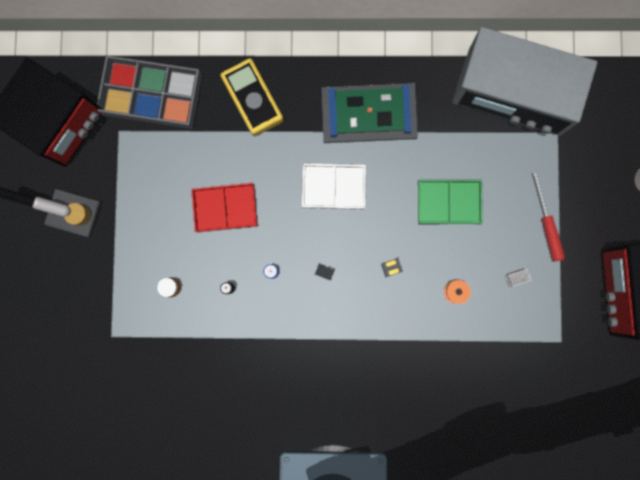

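View pics/side0.png

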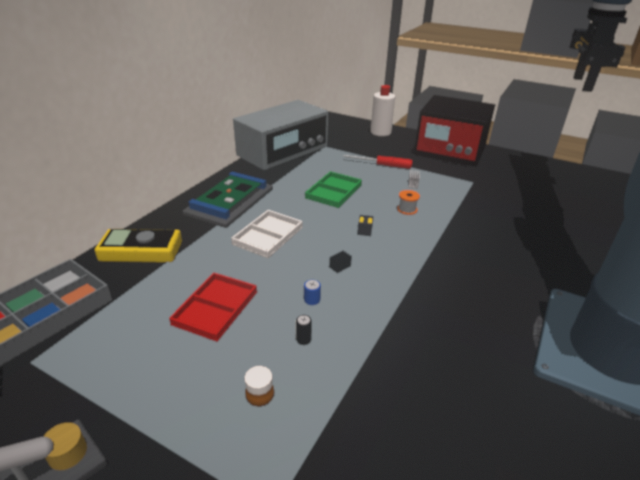

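The top view shows the trays at pixels (225,207), (334,186) and (450,202). The parts are in a row below at rows 265–290, and the networks' finds match the picture. The side view confirms that everything is upright.

```bash
cat >> h.py <<'E'
from scipy.spatial.transform import Rotation as Ro
def Rg(th):
    a=np.radians(th); y=np.array([np.cos(a),np.sin(a),0]); z=np.array([0,0,-1.]); return np.column_stack([np.cross(y,z),y,z])
def to(*goals):
    "goals (x,y,z of the grasp point, theta of closing line deg) -> turn and shift from the present pose"
    s=manip.get_state(); R0=np.array(s["ee_rot"]); p0=np.array(s["ee_pos"])
    g=p0+147*R0[:,2]; print("t",round(s["time"],2),"grasp",g.round(1),"th",np.degrees(np.arctan2(R0[1,1],R0[0,1])).round(1),"open",round(s["opening"],1),"F",np.round(s["force"],1),"gf",round(s["grasp_force"],1),"q",np.round(s["q"],2))
    for x,y,z,th in goals:
        R=Rg(th); d=R0.T@(np.array([x,y,z+147])-p0)
        print((x,y,z,th),Ro.from_matrix(R0.T@R).as_rotvec().round(3),d.round(1))
E
python3 -c "
from h import *
to((470,-375,100,20))"
```

```text
t 1.1 grasp [ 168.9 -627.7  257.7] th -74.9 open 88.2 F [-0.7  0.2 -0.4] gf 0.0 q [ 1.24  0.54 -0.    1.54  0.    1.07 -0.07]
(470, -375, 100, 20) [-0.     0.    -1.657] [ 356.5 -165.7  157.7]
```

Emit:
drive_tool(plan=[0,0,-1.657,356.5,-165.7,157.7,1,0,0,-1.657,356.5,-165.7,157.7,1,0,0,-1.657,356.5,-165.7,157.7,1,0,0,-1.657,356.5,-165.7,157.7,1,0,0,-1.657,356.5,-165.7,157.7,1,0,0,-1.657,356.5,-165.7,157.7,1,0,0,-1.657,356.5,-165.7,157.7,1,0,0,-1.657,356.5,-165.7,157.7,1])

```text
time: 1.9
ee_pos: [454.5, -388.0, 255.3]
ee_rot: [[0.102, 0.995, 0.001], [0.995, -0.102, -0.001], [-0.0, 0.001, -1.0]]
force: [0.1, -0.8, 0.7]
opening: 88.2
grasp_force: 0.0
```

```bash
python3 -c "
from h import *
to((470,-375,80,20),(470,-375,23,20))"
```

```text
t 1.9 grasp [ 454.6 -388.1  108.3] th -5.9 open 88.2 F [ 0.1 -0.8  0.7] gf 0.0 q [ 0.86  0.66 -0.31  1.77  0.28  0.75  0.3 ]
(470, -375, 80, 20) [ 0.     0.001 -0.451] [14.5 14.  28.3]
(470, -375, 23, 20) [ 0.     0.001 -0.451] [14.5 14.  85.3]
```

Emit:
drive_tool(plan=[0,0,-0.451,14.5,14,28.3,1,0,0,-0.451,14.5,14,28.3,1,0,0,-0.451,14.5,14,28.3,1,0,0,-0.451,14.5,14,28.3,1,0,0,-0.451,14.5,14,45,1,0,0,-0.451,14.5,14,60,1,0,0,-0.451,14.5,14,75,1,0,0,-0.451,14.5,14,85.3,1])

```text
time: 2.7
ee_pos: [468.2, -375.8, 168.3]
ee_rot: [[-0.336, 0.942, -0.002], [0.942, 0.336, 0.001], [0.002, -0.002, -1.0]]
force: [-0.5, 0.1, 0.5]
opening: 87.9
grasp_force: 0.0
```

Emit:
drive_tool(plan=[0,0,0,0,0,0,1,0,0,0,0,0,0,0,0,0,0,0,0,0,0,0,0,0,0,0,0,0,0,0,0,0,0,0,0,0,0,0,0,0,0,0,0,0,0,0,0,0,0,0,0,0,0,0,0,0])

```text
time: 3.5
ee_pos: [468.8, -376.2, 170.6]
ee_rot: [[-0.336, 0.942, 0.0], [0.942, 0.336, -0.0], [-0.0, 0.0, -1.0]]
force: [-1.0, 0.2, 0.1]
opening: 34.7
grasp_force: 0.0
```

```bash
python3 -c "
from h import *
to((470,-375,100,20),(628,-271,100,0))"
```

```text
t 3.5 grasp [ 468.8 -376.2   23.6] th 19.7 open 34.7 F [-1.   0.2  0.1] gf 0.0 q [ 0.86  0.81 -0.36  1.76  0.44  0.64  0.59]
(470, -375, 100, 20) [ 0.     0.    -0.006] [  0.7   1.5 -76.4]
(628, -271, 100, 0) [0.    0.    0.343] [ 45.5 185.3 -76.4]
```

Emit:
drive_tool(plan=[0,0,0,0,0,0,0,0,0,0,0,0,0,0,0,0,0,0,0,0,0,0,0,0,0,0,0,0,0,0,0,0,0,-10,0,0,0,0,0,0,-35,0,0,0,0,0,0,-60,0,0,0,0,0,0,-76,0])

```text
time: 4.3
ee_pos: [469.1, -376.4, 248.7]
ee_rot: [[-0.336, 0.942, 0.002], [0.942, 0.336, -0.001], [-0.002, 0.001, -1.0]]
force: [0.4, -0.2, -0.5]
opening: 23.9
grasp_force: 30.0
```

```bash
python3 -c "
from h import *
to((628,-271,80,0),(628,-271,28,0))"
```

```text
t 4.3 grasp [ 469.4 -376.6  101.7] th 19.7 open 23.9 F [ 0.4 -0.2 -0.5] gf 30.0 q [ 0.9   0.7  -0.42  1.75  0.38  0.77  0.64]
(628, -271, 80, 0) [0.001 0.001 0.343] [ 45.9 185.   21.9]
(628, -271, 28, 0) [0.001 0.001 0.343] [ 46.  185.   73.9]
```

Emit:
drive_tool(plan=[0,0,0.343,46,185,20,0,0,0,0.343,46,185,20,0,0,0,0.343,46,185,20,0,0,0,0.343,46,185,20,0,0,0,0.343,46,185,20,0,0,0,0.343,46,185,20,0,0,0,0.343,46,185,20,0,0,0,0.343,46,185,20,0])

```text
time: 5.1
ee_pos: [626.3, -272.4, 226.6]
ee_rot: [[0.002, 1.0, -0.001], [1.0, -0.002, -0.001], [-0.001, -0.001, -1.0]]
force: [-0.3, -0.5, -0.4]
opening: 23.6
grasp_force: 30.0
```

```bash
python3 -c "
from h import *
to((628,-271,29,0))
p=manip.grab_frame('top'); o=manip.outline_of(p,'sink_silver')[0]; print(o['confidence'],o['rect'])
save({'frame':cv2.resize(p['frame'][130:340,110:570],None,fx=1.7,fy=1.7)},'t1')"
```

```text
t 5.1 grasp [ 626.2 -272.6   79.6] th -0.1 open 23.6 F [-0.3 -0.5 -0.4] gf 30.0 q [ 0.55  0.82 -0.32  1.53  0.31  0.84  0.12]
(628, -271, 29, 0) [-0.001  0.001 -0.002] [ 1.5  1.7 50.6]Traceback (most recent call last):
  File "<string>", line 4, in <module>
    p=manip.grab_frame('top'); o=manip.outline_of(p,'sink_silver')[0]; print(o['confidence'],o['rect'])
                                 ~~~~~~~~~~~~~~~~~~~~~~~~~~~~~~~~~^^^
IndexError: list index out of range
```

Emit:
drive_tool(plan=[0,0,0,1.5,1.7,0,0,0,0,0,1.5,1.7,20,0,0,0,0,1.5,1.7,38,0,0,0,0,1.5,1.7,44,0,0,0,0,1.5,1.7,48,0,0,0,0,1.5,1.7,51,0,0,0,0,1.5,1.7,51.5,0,0,0,0,1.5,1.7,51.5,0])

```text
time: 6.0
ee_pos: [629.4, -269.2, 175.4]
ee_rot: [[-0.0, 1.0, 0.001], [1.0, 0.0, -0.0], [-0.0, 0.001, -1.0]]
force: [-0.5, 0.1, 0.3]
opening: 23.9
grasp_force: 30.0
```

```bash
python3 -c "
from h import *
to((628,-271,28,0))"
```

```text
t 6.0 grasp [ 629.5 -269.3   28.4] th 0.0 open 23.9 F [-0.5  0.1  0.3] gf 30.0 q [ 0.53  0.9  -0.3   1.53  0.34  0.77  0.1 ]
(628, -271, 28, 0) [0.001 0.    0.   ] [-1.8 -1.4  0.4]
```

Emit:
drive_tool(plan=[0,0,0,0,0,0.7,0,0,0,0,0,0,0.7,0.43,0,0,0,0,0,0.7,0.43,0,0,0,0,0,0.7,0.43,0,0,0,0,0,0.7,0.43,0,0,0,0,0,-15,0.43,0,0,0,0,0,-45,0.43,0,0,0,0,0,-75,0.6])

```text
time: 6.8
ee_pos: [629.2, -269.1, 251.6]
ee_rot: [[-0.0, 1.0, -0.0], [1.0, 0.0, 0.0], [0.0, -0.0, -1.0]]
force: [1.8, -1.5, 0.0]
opening: 43.8
grasp_force: 0.0
```

```bash
python3 -c "
from h import *
to((489,-115,100,20),(489,-115,23,20))
p=manip.grab_frame('side')
for o in manip.outline_of(p,'sink_silver')[:1]: print(o['confidence'],o['rect'],np.median(cloud(p,o['mask']),0))
save({'frame':cv2.resize(p['frame'][130:280,270:470],None,fx=3,fy=3)},'t1')"
```

```text
t 6.8 grasp [ 629.1 -269.   104.6] th 0.0 open 43.8 F [ 1.8 -1.5  0. ] gf 0.0 q [ 0.55  0.79 -0.33  1.52  0.3   0.88  0.12]
(489, -115, 100, 20) [-0.    -0.    -0.349] [ 154.1 -140.2    4.7]
(489, -115, 23, 20) [-0.    -0.    -0.349] [ 154.1 -140.1   81.7]
0.51 [330.1, 170.9, 17.1, 13.4] [ 622.3497685 -262.7978096   27.5931235]
```

View pics/t1.png

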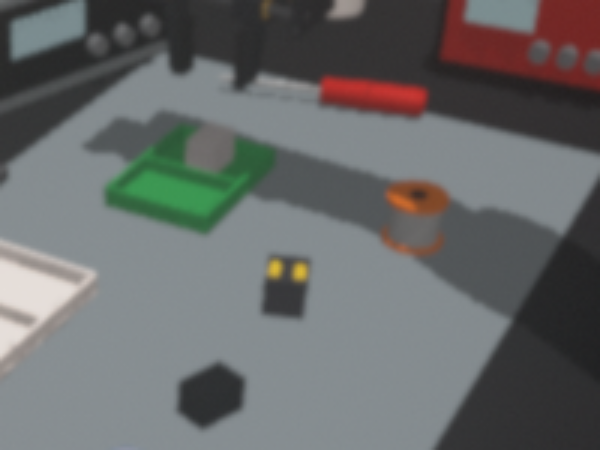

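The silver heatsink stands upright in the far green bay (crop pixel 210,147). The transformer is next.

Emit:
drive_tool(plan=[0,0,-0.349,154,-140,5,1,0,0,-0.349,154,-140,5,1,0,0,-0.349,154,-140,5,1,0,0,-0.349,154,-140,5,1,0,0,-0.349,154,-140,5,1,0,0,-0.349,154,-140,5,1,0,0,-0.349,154,-140,30,1,0,0,-0.349,154,-140,30,1])

```text
time: 7.7
ee_pos: [489.4, -116.4, 218.6]
ee_rot: [[-0.34, 0.94, -0.002], [0.94, 0.34, -0.0], [0.0, -0.002, -1.0]]
force: [0.1, -0.0, -0.4]
opening: 88.2
grasp_force: 0.0
```

```bash
python3 -c "
from h import *
to((489,-115,23,20))"
```

```text
t 7.7 grasp [ 489.2 -116.5   71.6] th 19.9 open 88.2 F [ 0.1 -0.  -0.4] gf 0.0 q [ 0.46  0.62 -0.4   2.02  0.42  0.58  0.12]
(489, -115, 23, 20) [-0.002 -0.    -0.002] [ 1.5  0.2 48.6]
```

Emit:
drive_tool(plan=[0,0,0,1.5,0,20,1,0,0,0,1.5,0,38,1,0,0,0,1.5,0,48,1,0,0,0,1.5,0,48,1,0,0,0,1.5,0,48,0,0,0,0,1.5,0,48,0,0,0,0,1.5,0,48,0,0,0,0,1.5,0,48,0])

```text
time: 8.5
ee_pos: [488.9, -113.9, 172.5]
ee_rot: [[-0.342, 0.94, 0.001], [0.94, 0.342, -0.0], [-0.0, 0.001, -1.0]]
force: [0.4, -0.9, -0.7]
opening: 58.3
grasp_force: 0.0
```

Emit:
drive_tool(plan=[0,0,0,0,0,0,0,0,0,0,0,0,0,0,0,0,0,0,0,0,0,0,0,0,0,0,0,0,0,0,0,0,0,0,0,0,0,0,0,0,0,0,0,0,0,0,0,0,0,0,0,0,0,0,0,0])

```text
time: 9.3
ee_pos: [488.7, -113.7, 172.0]
ee_rot: [[-0.342, 0.94, -0.0], [0.94, 0.342, 0.0], [0.0, -0.0, -1.0]]
force: [-0.2, -0.1, 1.0]
opening: 29.9
grasp_force: 30.0
```

```bash
python3 -c "
from h import *
to((659,-27,85,0))"
```

```text
t 9.3 grasp [ 488.7 -113.7   25. ] th 20.0 open 29.9 F [-0.2 -0.1  1. ] gf 30.0 q [ 0.41  0.71 -0.34  2.02  0.48  0.49  0.07]
(659, -27, 85, 0) [-0.    -0.     0.349] [ 23.2 189.7 -60. ]
```

Gripped with the grasp point at z 25. I lift, then carry it to the white tray, where the release height is z 29.

Emit:
drive_tool(plan=[0,0,0,0,0,-20,0,0,0,0,0,0,-60,0,0,0,0.349,23,190,-60,0,0,0,0.349,23,190,-60,0,0,0,0.349,23,190,-60,0,0,0,0.349,23,190,-60,0,0,0,0.349,23,190,-60,0,0,0,0.349,23,190,-60,0])

```text
time: 10.1
ee_pos: [659.4, -26.4, 231.3]
ee_rot: [[-0.001, 1.0, -0.001], [1.0, 0.001, 0.0], [0.0, -0.001, -1.0]]
force: [-2.0, -0.6, -1.5]
opening: 29.7
grasp_force: 30.0
```

```bash
python3 -c "
from h import *
to((659,-27,29.5,0))"
```

```text
t 10.1 grasp [659.3 -26.4  84.3] th 0.1 open 29.7 F [-2.  -0.6 -1.5] gf 30.0 q [ 0.18  0.79 -0.32  1.6   0.31  0.81 -0.26]
(659, -27, 29.5, 0) [-0.001 -0.     0.001] [-0.6 -0.4 54.8]
```

Emit:
drive_tool(plan=[0,0,0,0,0,20,0,0,0,0,0,0,38,0,0,0,0,0,0,47,0,0,0,0,0,0,52,0,0,0,0,0,0,54,0,0,0,0,0,0,55.5,0,0,0,0,0,0,55.5,0,0,0,0,0,0,55.5,0])

```text
time: 10.9
ee_pos: [659.6, -27.1, 177.0]
ee_rot: [[-0.0, 1.0, 0.001], [1.0, 0.0, 0.0], [0.0, 0.001, -1.0]]
force: [1.1, 0.1, -0.5]
opening: 29.7
grasp_force: 30.0
```

```bash
python3 -c "
from h import *
to((659,-27,29,0))"
```

```text
t 10.9 grasp [659.8 -27.1  30. ] th 0.0 open 29.7 F [ 1.1  0.1 -0.5] gf 30.0 q [ 0.17  0.86 -0.29  1.6   0.34  0.73 -0.28]
(659, -27, 29, 0) [ 0.001 -0.     0.   ] [ 0.1 -0.6  1. ]
```

Emit:
drive_tool(plan=[0,0,0,0,0,0.8,0,0,0,0,0,0,0.8,0.45,0,0,0,0,0,0.8,0.45,0,0,0,0,0,0.8,0.45,0,0,0,0,0,0.8,0.45,0,0,0,0,0,-15,0.45,0,0,0,0,0,-45,0.45,0,0,0,0,0,-75,0.6])

```text
time: 11.7
ee_pos: [659.3, -27.1, 253.1]
ee_rot: [[-0.0, 1.0, -0.0], [1.0, 0.0, 0.0], [0.0, -0.0, -1.0]]
force: [1.0, 0.5, 0.6]
opening: 45.7
grasp_force: 0.0
```

```bash
python3 -c "
from h import *
to((477.7,22.7,75,-20))"
```

```text
t 11.7 grasp [659.2 -27.1 106.1] th 0.0 open 45.7 F [1.  0.5 0.6] gf 0.0 q [ 0.19  0.76 -0.33  1.59  0.3   0.85 -0.25]
(477.7, 22.7, 75, -20) [-0.    -0.     0.349] [  49.8 -181.6   31.2]
```

Emit:
drive_tool(plan=[0,0,0.349,50,-181.5,5,1,0,0,0.349,50,-181.5,5,1,0,0,0.349,50,-181.5,5,1,0,0,0.349,50,-181.5,5,1,0,0,0.349,50,-181.5,5,1,0,0,0.349,50,-181.5,30,1,0,0,0.349,50,-181.5,30,1,0,0,0.349,50,-181.5,30,1])

```text
time: 12.5
ee_pos: [478.6, 22.8, 222.1]
ee_rot: [[0.342, 0.94, 0.0], [0.94, -0.342, -0.0], [0.0, 0.0, -1.0]]
force: [0.0, -0.6, -0.0]
opening: 87.9
grasp_force: 0.0
```

```bash
python3 -c "
from h import *
to((477.7,22.7,21.5,-20))"
```

```text
t 12.5 grasp [478.6  22.8  75.1] th -20.0 open 87.9 F [ 0.  -0.6 -0. ] gf 0.0 q [ 0.05  0.57 -0.24  2.08  0.26  0.52 -0.72]
(477.7, 22.7, 21.5, -20) [ 0. -0. -0.] [-0.4 -0.8 53.6]
```

Emit:
drive_tool(plan=[0,0,0,-0.4,-0.8,20,1,0,0,0,-0.4,-0.8,40,1,0,0,0,-0.4,-0.8,50,1,0,0,0,-0.4,-0.8,53,1,0,0,0,-0.4,-0.8,53,0,0,0,0,-0.4,-0.8,53,0,0,0,0,-0.4,-0.8,53,0,0,0,0,-0.4,-0.8,53,0])

```text
time: 13.3
ee_pos: [477.2, 22.8, 169.0]
ee_rot: [[0.342, 0.94, 0.001], [0.94, -0.342, 0.0], [0.0, 0.001, -1.0]]
force: [-1.2, 0.8, -0.7]
opening: 58.7
grasp_force: 0.0
```

Emit:
drive_tool(plan=[0,0,0,0,0,0,0,0,0,0,0,0,0,0,0,0,0,0,0,0,0,0,0,0,0,0,0,0,0,0,0,0,0,0,0,0,0,0,0,0,0,0,0,0,0,0,0,0,0,0,0,0,0,0,0,0])

```text
time: 14.1
ee_pos: [477.0, 22.7, 168.5]
ee_rot: [[0.342, 0.94, 0.0], [0.94, -0.342, 0.0], [0.0, 0.0, -1.0]]
force: [0.3, -0.7, 0.2]
opening: 23.7
grasp_force: 30.0
```

```bash
python3 -c "
from h import *
to((627.5,-207,90,0))"
```

```text
t 14.1 grasp [477.1  22.7  21.5] th -20.0 open 23.7 F [ 0.3 -0.7  0.2] gf 30.0 q [ 0.01  0.67 -0.19  2.09  0.3   0.4  -0.76]
(627.5, -207, 90, 0) [ 0.    -0.    -0.349] [-164.4  220.   -68.5]
```

Emit:
drive_tool(plan=[0,0,0,0,0,-25,0,0,0,0,0,0,-68.5,0,0,0,-0.349,-164.5,220,-68.5,0,0,0,-0.349,-164.5,220,-68.5,0,0,0,-0.349,-164.5,220,-68.5,0,0,0,-0.349,-164.5,220,-68.5,0,0,0,-0.349,-164.5,220,-68.5,0,0,0,-0.349,-164.5,220,-68.5,0])

```text
time: 14.9
ee_pos: [628.3, -212.3, 236.7]
ee_rot: [[0.005, 1.0, 0.001], [1.0, -0.005, -0.002], [-0.002, 0.001, -1.0]]
force: [0.2, -0.7, -0.4]
opening: 23.4
grasp_force: 30.0
```

```bash
python3 -c "
from h import *
to((627.5,-207,26,0))"
```

```text
t 14.9 grasp [ 628.4 -212.7   89.7] th -0.3 open 23.4 F [ 0.2 -0.7 -0.4] gf 30.0 q [ 0.48  0.78 -0.33  1.58  0.32  0.83  0.01]
(627.5, -207, 26, 0) [ 0.001  0.002 -0.005] [ 5.5 -0.9 63.7]
```

Emit:
drive_tool(plan=[0,0,0,0,0,0,0,0,0,0,0,0,0,0,0,0,0,0,0,15,0,0,0,0,0,0,30,0,0,0,0,0,0,35,0,0,0,0,0,0,35,0,0,0,0,0,0,35,0,0,0,0,0,0,35,0])

```text
time: 15.7
ee_pos: [627.8, -207.0, 202.5]
ee_rot: [[-0.0, 1.0, 0.001], [1.0, 0.0, -0.0], [-0.0, 0.001, -1.0]]
force: [-0.2, 0.1, -0.3]
opening: 23.4
grasp_force: 30.0
```

```bash
python3 -c "
from h import *
to((627.5,-207,25.7,0))"
```

```text
t 15.7 grasp [ 627.9 -207.1   55.5] th 0.0 open 23.4 F [-0.2  0.1 -0.3] gf 30.0 q [ 0.47  0.83 -0.32  1.6   0.34  0.77 -0.  ]
(627.5, -207, 25.7, 0) [0.001 0.    0.   ] [ 0.1 -0.3 29.8]
```

Emit:
drive_tool(plan=[0,0,0,0,0,12,0,0,0,0,0,0,22,0,0,0,0,0,0,27,0,0,0,0,0,0,29,0,0,0,0,0,0,29.6,0,0,0,0,0,0,29.6,0,0,0,0,0,0,29.6,0,0,0,0,0,0,29.6,0])

```text
time: 16.5
ee_pos: [626.9, -206.9, 172.6]
ee_rot: [[0.0, 1.0, -0.002], [1.0, -0.0, 0.0], [0.0, -0.002, -1.0]]
force: [-3.9, 0.8, 8.1]
opening: 23.6
grasp_force: 30.0
```

Emit:
drive_tool(plan=[0,0,0,0,0,0.3,0,0,0,0,0,0,0.3,0.43,0,0,0,0,0,0.3,0.43,0,0,0,0,0,0.3,0.43,0,0,0,0,0,0.3,0.43,0,0,0,0,0,-15,0.43,0,0,0,0,0,-45,0.43,0,0,0,0,0,-75,0.6])

```text
time: 17.3
ee_pos: [627.4, -207.0, 248.8]
ee_rot: [[-0.0, 1.0, -0.0], [1.0, 0.0, 0.0], [0.0, -0.0, -1.0]]
force: [1.2, 1.2, 0.3]
opening: 43.8
grasp_force: 0.0
```

```bash
python3 -c "
from h import *
to((478,134,90,6))
p=manip.grab_frame('side')
save({'frame':cv2.resize(p['frame'][150:350,220:440],None,fx=3,fy=3)},'t2')"
```

```text
t 17.3 grasp [ 627.3 -206.9  101.8] th 0.0 open 43.8 F [1.2 1.2 0.3] gf 0.0 q [ 0.48  0.77 -0.34  1.59  0.32  0.84  0.01]
(478, 134, 90, 6) [-0.    -0.    -0.105] [ 341.  -149.4   12. ]
```

View pics/t2.png

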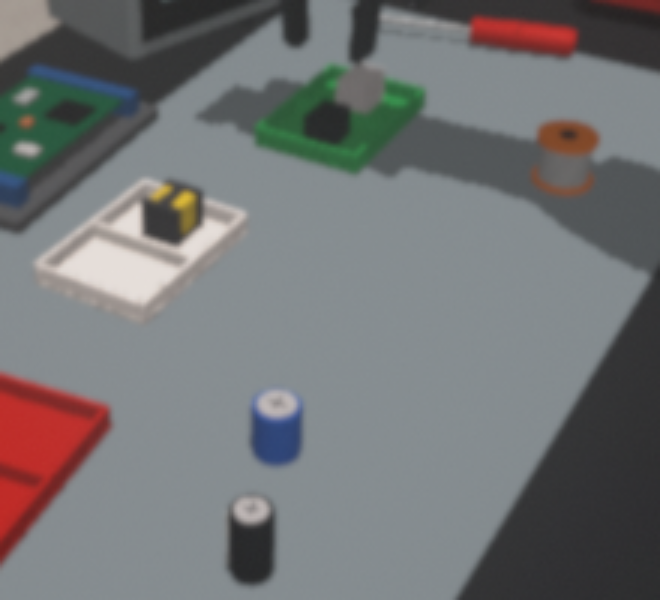

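The picture shows both heatsinks in the green tray (crop 330,120 and 360,88) and the transformer in the white tray (172,212), all upright. Next is the blue capacitor.

Emit:
drive_tool(plan=[0,0,-0.105,341,-149.5,12,1,0,0,-0.105,341,-149.5,12,1,0,0,-0.105,341,-149.5,12,1,0,0,-0.105,341,-149.5,12,1,0,0,-0.105,341,-149.5,12,1,0,0,-0.105,341,-149.5,12,1,0,0,-0.105,341,-149.5,12,1,0,0,-0.105,341,-149.5,12,1])

```text
time: 18.15
ee_pos: [476.0, 138.6, 236.5]
ee_rot: [[-0.111, 0.994, 0.001], [0.994, 0.111, 0.002], [0.002, 0.001, -1.0]]
force: [0.7, 0.3, 0.0]
opening: 88.3
grasp_force: 0.0
```

Emit:
drive_tool(plan=[0,0,0,0,0,0,1,0,0,0,0,0,0,1,0,0,0,0,0,0,1,0,0,0,0,0,0,1,0,0,0,0,0,0,1,0,0,0,0,0,0,1,0,0,0,0,0,0,1,0,0,0,0,0,0,1])

```text
time: 18.95
ee_pos: [478.0, 133.8, 235.4]
ee_rot: [[-0.105, 0.995, -0.0], [0.995, 0.105, 0.0], [0.0, -0.0, -1.0]]
force: [-0.5, -0.2, -0.1]
opening: 88.0
grasp_force: 0.0
```

```bash
python3 -c "
from h import *
to((478,134,24,6))"
```

```text
t 18.95 grasp [478.  133.8  88.4] th 6.0 open 88.0 F [-0.5 -0.2 -0.1] gf 0.0 q [-0.07  0.58 -0.37  2.03  0.36  0.59 -0.58]
(478, 134, 24, 6) [-0. -0.  0.] [ 0.2  0.  64.4]
```

Emit:
drive_tool(plan=[0,0,0,0,0,20,1,0,0,0,0,0,40,1,0,0,0,0,0,57,1,0,0,0,0,0,65,1,0,0,0,0,0,65,0,0,0,0,0,0,65,0,0,0,0,0,0,65,0,0,0,0,0,0,65,0])

```text
time: 19.75
ee_pos: [478.3, 134.0, 171.1]
ee_rot: [[-0.105, 0.995, 0.001], [0.995, 0.105, 0.0], [0.0, 0.001, -1.0]]
force: [-0.9, 0.1, 0.1]
opening: 58.2
grasp_force: 0.0
```

Emit:
drive_tool(plan=[0,0,0,0,0,0,0,0,0,0,0,0,0,0,0,0,0,0,0,0,0,0,0,0,0,0,0,0,0,0,0,0,0,0,0,0,0,0,0,0,0,0,0,0,0,0,0,0,0,0,0,0,0,0,0,0])

```text
time: 20.55
ee_pos: [478.1, 133.9, 170.5]
ee_rot: [[-0.105, 0.994, 0.0], [0.994, 0.105, 0.0], [0.0, 0.0, -1.0]]
force: [-0.3, -0.2, 3.0]
opening: 28.8
grasp_force: 30.0
```

```bash
python3 -c "
from h import *
to((616.7,204.4,85,6))"
```

```text
t 20.55 grasp [478.1 133.9  23.5] th 6.0 open 28.8 F [-0.3 -0.2  3. ] gf 30.0 q [-0.13  0.7  -0.3   2.04  0.43  0.46 -0.64]
(616.7, 204.4, 85, 6) [ 0. -0.  0.] [ 55.5 145.3 -61.5]
```

Emit:
drive_tool(plan=[0,0,0,0,0,-20,0,0,0,0,0,0,-61.5,0,0,0,0,55.5,145,-61.5,0,0,0,0,55.5,145,-61.5,0,0,0,0,55.5,145,-61.5,0,0,0,0,55.5,145,-61.5,0,0,0,0,55.5,145,-61.5,0,0,0,0,55.5,145,-61.5,0])

```text
time: 21.35
ee_pos: [615.1, 203.7, 231.0]
ee_rot: [[-0.105, 0.994, -0.002], [0.994, 0.105, -0.001], [-0.001, -0.003, -1.0]]
force: [-0.7, -0.0, -0.7]
opening: 29.1
grasp_force: 30.0
```

Emit:
drive_tool(plan=[0,0,0,0,0,0,0,0,0,0,0,0,12,0,0,0,0,0,0,24,0,0,0,0,0,0,30,0,0,0,0,0,0,30,0,0,0,0,0,0,30,0,0,0,0,0,0,30,0,0,0,0,0,0,30,0])

```text
time: 22.15
ee_pos: [616.6, 204.4, 202.3]
ee_rot: [[-0.105, 0.994, 0.001], [0.994, 0.105, 0.0], [0.0, 0.001, -1.0]]
force: [-0.4, 0.5, -0.2]
opening: 29.1
grasp_force: 30.0
```

```bash
python3 -c "
from h import *
to((616.7,204.4,27.8,6))
p=manip.grab_frame('side')
save({'frame':cv2.resize(p['frame'][220:370,150:350],None,fx=3,fy=3)},'t3')"
```

```text
t 22.15 grasp [616.7 204.5  55.3] th 6.0 open 29.1 F [-0.4  0.5 -0.2] gf 30.0 q [-0.15  0.82 -0.35  1.63  0.37  0.76 -0.56]
(616.7, 204.4, 27.8, 6) [ 0.001 -0.     0.   ] [-0.   0.1 27.5]
```

View pics/t3.png

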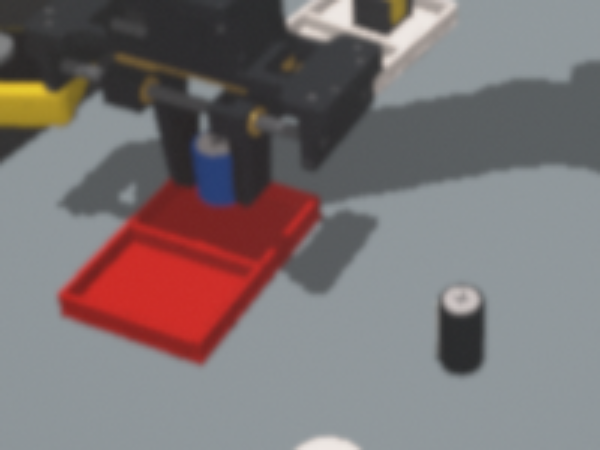

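The blue capacitor hangs upright over the far red bay (crop 215,170). I lower it and release.

Emit:
drive_tool(plan=[0,0,0,0,0,12,0,0,0,0,0,0,21,0,0,0,0,0,0,25,0,0,0,0,0,0,27,0,0,0,0,0,0,27.6,0,0,0,0,0,0,27.6,0,0,0,0,0,0,27.6,0,0,0,0,0,0,27.6,0])

```text
time: 23.0
ee_pos: [615.7, 204.2, 174.5]
ee_rot: [[-0.105, 0.994, -0.002], [0.994, 0.105, -0.001], [-0.001, -0.002, -1.0]]
force: [-4.2, -2.0, 7.1]
opening: 29.2
grasp_force: 30.0
```

Emit:
drive_tool(plan=[0,0,0,0,0,0.3,0,0,0,0,0,0,0.3,0.45,0,0,0,0,0,0.3,0.45,0,0,0,0,0,0.3,0.45,0,0,0,0,0,0.3,0.45,0,0,0,0,0,-15,0.45,0,0,0,0,0,-45,0.45,0,0,0,0,0,-75,0.6])

```text
time: 23.8
ee_pos: [616.2, 204.4, 250.8]
ee_rot: [[-0.105, 0.994, -0.001], [0.994, 0.105, -0.0], [0.0, -0.001, -1.0]]
force: [0.7, 0.2, 0.9]
opening: 45.7
grasp_force: 0.0
```

```bash
python3 -c "
from h import *
to((444,223,95,6))"
```

```text
t 23.8 grasp [616.1 204.4 103.8] th 6.0 open 45.7 F [0.7 0.2 0.9] gf 0.0 q [-0.14  0.75 -0.37  1.62  0.34  0.84 -0.54]
(444, 223, 95, 6) [-0.001 -0.     0.   ] [  36.6 -169.3    8.8]
```

Emit:
drive_tool(plan=[0,0,0,36.6,-169.3,8,1,0,0,0,36.6,-169.3,8,1,0,0,0,36.6,-169.3,8,1,0,0,0,36.6,-169.3,8,1,0,0,0,36.6,-169.3,8,1,0,0,0,36.6,-169.3,8,1,0,0,0,36.6,-169.3,8,1,0,0,0,36.6,-169.3,8,1])

```text
time: 24.6
ee_pos: [445.5, 222.8, 241.6]
ee_rot: [[-0.103, 0.995, 0.001], [0.995, 0.103, 0.0], [0.0, 0.001, -1.0]]
force: [0.5, 0.2, 1.0]
opening: 88.0
grasp_force: 0.0
```

```bash
python3 -c "
from h import *
to((444,223,28,6))"
```

```text
t 24.6 grasp [445.7 222.8  94.6] th 5.9 open 88.0 F [0.5 0.2 1. ] gf 0.0 q [-0.25  0.57 -0.38  2.02  0.36  0.61 -0.77]
(444, 223, 28, 6) [ 0.001 -0.    -0.001] [ 0.4 -1.6 66.6]
```

Emit:
drive_tool(plan=[0,0,0,0,-0.8,20,1,0,0,0,0,-0.8,40,1,0,0,0,0,-0.8,58,1,0,0,0,0,-0.8,66.5,1,0,0,0,0,-0.8,66.5,0,0,0,0,0,-0.8,66.5,0,0,0,0,0,-0.8,66.5,0,0,0,0,0,-0.8,66.5,0])

```text
time: 25.4
ee_pos: [443.7, 223.0, 175.5]
ee_rot: [[-0.105, 0.995, 0.001], [0.995, 0.105, 0.001], [0.0, 0.001, -1.0]]
force: [0.1, -0.9, 0.3]
opening: 57.8
grasp_force: 0.0
```

Emit:
drive_tool(plan=[0,0,0,0,0,0,0,0,0,0,0,0,0,0,0,0,0,0,0,0,0,0,0,0,0,0,0,0,0,0,0,0,0,0,0,0,0,0,0,0,0,0,0,0,0,0,0,0,0,0,0,0,0,0,0,0])

```text
time: 26.2
ee_pos: [443.4, 222.9, 174.8]
ee_rot: [[-0.105, 0.994, 0.0], [0.994, 0.105, 0.0], [-0.0, 0.0, -1.0]]
force: [-0.3, 0.5, 0.9]
opening: 23.7
grasp_force: 30.0
```

```bash
python3 -c "
from h import *
to((610,269,95,6))"
```

```text
t 26.2 grasp [443.4 222.9  27.8] th 6.0 open 23.7 F [-0.3  0.5  0.9] gf 30.0 q [-0.31  0.69 -0.31  2.04  0.43  0.47 -0.84]
(610, 269, 95, 6) [0. 0. 0.] [ 28.4 170.5 -67.2]
```

Emit:
drive_tool(plan=[0,0,0,0,0,-25,0,0,0,0,0,0,-67,0,0,0,0,28.5,170.5,-67,0,0,0,0,28.5,170.5,-67,0,0,0,0,28.5,170.5,-67,0,0,0,0,28.5,170.5,-67,0,0,0,0,28.5,170.5,-67,0,0,0,0,28.5,170.5,-67,0])

```text
time: 27.0
ee_pos: [609.3, 268.9, 241.0]
ee_rot: [[-0.105, 0.994, -0.002], [0.994, 0.105, -0.001], [-0.0, -0.002, -1.0]]
force: [-0.5, 0.2, -0.5]
opening: 24.1
grasp_force: 30.0
```

Emit:
drive_tool(plan=[0,0,0,0,0,0,0,0,0,0,0,0,14,0,0,0,0,0,0,28,0,0,0,0,0,0,38,0,0,0,0,0,0,38,0,0,0,0,0,0,38,0,0,0,0,0,0,38,0,0,0,0,0,0,38,0])

```text
time: 27.8
ee_pos: [610.2, 269.3, 204.4]
ee_rot: [[-0.105, 0.994, 0.001], [0.994, 0.105, 0.0], [0.0, 0.001, -1.0]]
force: [-0.8, -0.6, -0.7]
opening: 24.1
grasp_force: 30.0
```

```bash
python3 -c "
from h import *
to((610,269,32,6))"
```

```text
t 27.8 grasp [610.3 269.4  57.4] th 6.0 open 24.1 F [-0.8 -0.6 -0.7] gf 30.0 q [-0.25  0.84 -0.35  1.58  0.37  0.79 -0.65]
(610, 269, 32, 6) [ 0.001 -0.     0.   ] [-0.3 -0.2 25.4]
```

Emit:
drive_tool(plan=[0,0,0,0,0,12,0,0,0,0,0,0,20,0,0,0,0,0,0,23,0,0,0,0,0,0,25,0,0,0,0,0,0,25.5,0,0,0,0,0,0,25.5,0,0,0,0,0,0,25.5,0,0,0,0,0,0,25.5,0])

```text
time: 28.6
ee_pos: [609.4, 268.9, 178.8]
ee_rot: [[-0.105, 0.994, -0.002], [0.994, 0.105, -0.002], [-0.001, -0.002, -1.0]]
force: [-5.6, -2.2, 8.3]
opening: 23.9
grasp_force: 30.0
```

Emit:
drive_tool(plan=[0,0,0,0,0,0.3,0,0,0,0,0,0,0.3,0.43,0,0,0,0,0,0.3,0.43,0,0,0,0,0,0.3,0.43,0,0,0,0,0,0.3,0.43,0,0,0,0,0,-15,0.43,0,0,0,0,0,-45,0.43,0,0,0,0,0,-75,0.5])

```text
time: 29.4
ee_pos: [609.8, 269.1, 254.8]
ee_rot: [[-0.105, 0.994, -0.0], [0.994, 0.105, -0.0], [0.0, -0.0, -1.0]]
force: [0.3, 0.8, 0.2]
opening: 43.3
grasp_force: 0.0
```

Emit:
drive_tool(plan=[0,0,0,0,-40,-80,0.5,0,0,0,0,-40,-80,0.5,0,0,0,0,-40,-80,0.5,0,0,0,0,-120,-80,0.5,0,0,0,0,-120,-80,0.5,0,0,0,0,-120,-80,0.5,0,0,0,0,-120,-80,0.5,0,0,0,0,-120,-80,0.5])

```text
time: 30.2
ee_pos: [491.8, 256.5, 333.6]
ee_rot: [[-0.104, 0.995, 0.001], [0.995, 0.104, 0.001], [0.0, 0.001, -1.0]]
force: [0.5, -0.6, 0.6]
opening: 43.9
grasp_force: 0.0
```

Run:
```python
from h import *
to()
p=manip.grab_frame('side')
save({'frame':cv2.resize(p['frame'][140:420,150:460],None,fx=2,fy=2)},'t4')
T={"tray_red":(613.4,236.2,6),"tray_green":(627.5,-238.8,.4),"tray_white":(659.6,5.1,-.8)}
M=dict(cap_black="tray_red",cap_blue="tray_red",sink_silver="tray_green",sink_black="tray_green",transformer="tray_white")
for n in NAMES[:5]+["spool","flux_jar"]:
    for o in manip.outline_of(p,n)[:1]:
        P=cloud(p,o["mask"]); zt=np.percentile(P[:,2],97); Q=P[P[:,2]>zt-4]
        c=np.array(cv2.minAreaRect(Q[:,:2].astype(np.float32))[0]); l=None
        if n in M:
            x,y,a=T[M[n]]; a=np.radians(a); l=(c-[x,y])@np.array([[np.cos(a),-np.sin(a)],[np.sin(a),np.cos(a)]])
        print(n,round(o["confidence"],2),c.round(),zt.round(1),l)
```

```text
t 30.2 grasp [492.  256.5 186.6] th 6.0 open 43.9 F [ 0.5 -0.6  0.6] gf 0.0 q [-0.22  0.51 -0.45  1.83  0.28  0.86 -0.7 ]
cap_black 0.9 [607. 269.] 51.4 [-3.23051737 33.49990796]
cap_blue 0.96 [613. 203.] 42.5 [ -3.45909222 -32.82896638]
sink_silver 0.75 [ 627. -272.] 35.9 [ -0.58524404 -32.83242603]
sink_black 0.72 [ 624. -206.] 32.1 [-2.88748447 33.10522101]
spool 0.64 [ 438. -249.] 42.3 None
flux_jar 0.58 [443. 346.] 44.3 None
```

View pics/t4.png

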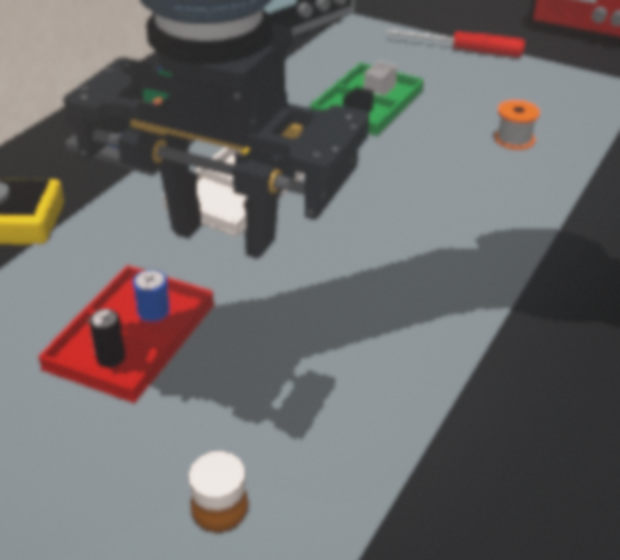

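Both capacitors stand in separate red bays (crop 108,338 and 152,297). Both heatsinks are in the green tray, and the spool and jar are where they started. The arm hides the transformer here, but it was seen seated in the previous overview. I hand in.

```bash
python3 -c "
from cell import manip
print(manip.job_done())"
```

```text
the job is handed in; nothing more can be done
None
```

The job is handed in after about 30 s of robot time, with all five parts standing upright and released in their own bays and the spool and jar not visibly moved; no verdict was returned, and the transformer was last seen seated before the final picture, where the arm hid it.

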